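Load the die plate under its leaf spring

TASK

Load the aluminium die plate into its spring holder: with your fingertips on the plate's flat tail, press it firmly down on the sprung bed and keep it pressed down while you slide it along the channel, so that its nose passes under the leaf spring, until the nose is right up against the end stop. Then take the fingers away and leave it there, held under the spring. The plate is only pressed and pushed, never lifted out of the channel, and the other things on the bench are left where they are.

Things in the scene. Friction and masses are not known exactly. Their poses are not given: they have to be found in the camera images.
- holder: the spring holder, a steel fixture 270 x 90 mm screwed to the bench (place and direction vary). Origin: centre of its underside, on the bench; z up; x runs along the channel, the way the plate is to be slid. Two side walls, tops 31 mm above the bench, inner faces 21.5 mm either side of the axis, form the channel. The end stop closes its +x end; hinge ears over it reach up to 66 mm
- bed (a joint): the sprung brass bed, the channel's floor from holder x = -123 to +115 mm: 0 = up (top 26 mm above the bench), grows in metres as it is pressed down, 0.0065 = fully down (top 19.5 mm above the bench). It stays level. Its spring pushes up with 5 N when up, 11.5 N when fully down
- leaf (a joint): the leaf spring, a strip 30 mm wide hinged on a pin over the end stop and sloping down towards the plate to a blunt down-turned lip. 0 = at rest on its own stop, grows in radians as the lip rises (56 mm per radian). It presses on what lies under the lip with 3 N at first and 0.6 N more per mm of rise
- spring_lip (a point): lowest point of the leaf spring's lip, mid-width: at rest at holder x = +70 mm, 32.5 mm above the bench. With the bed up, the plate's front face butts against the lip and jams; with the bed nearly or fully down the bevel of the nose slips under the lip and lifts it about 1 mm
- stop_face (a point): middle of the end stop's face (holder x = +118 mm), 36 mm above the bench; the stop's top is 46 mm above the bench
- plate: the die plate, loose, aluminium, 0.12 to 0.24 kg, 110 long (x) x 40 wide (y) x 14 mm thick, on the bed in the channel, three round dies on its front half. Origin: centre of its underside; x towards the nose, z up. A thumb rib, 36 mm wide and 9 mm high, stands across its top from x = -20 to -14 mm; behind it the flat tail. Home: origin at holder x = +63 mm; it starts 71 to 125 mm short of that
- tail_pad (a point): centre of the top face of the plate's flat tail (plate x = -38 mm, 14 mm above its underside), 18 mm behind the back of the thumb rib and 17 mm from the tail end; the place to press and push. Its height is 40 mm above the bench with the bed up, 33.5 mm with the bed fully down
- nose (a point): middle of the plate's front end face (plate x = +55 mm), 7 mm above its underside; the top edge of this end has a 2.5 mm bevel
- mallet: bystander, to be left alone (sizes in mm): a wooden-handled hammer about 240 long, lying; origin near its middle
- flux: bystander, to be left alone (sizes in mm): a closed jar, 56 across, 75 high. Origin: centre of its underside
- anvil: bystander, to be left alone (sizes in mm): a steel bench block 60 x 60 x 22. Origin: centre of its underside
- bangle: bystander, to be left alone (sizes in mm): a plain metal ring 64 across, 12 high, lying flat. Origin: centre of its underside
- punch1: bystander, to be left alone (sizes in mm): a dark steel punch 18 across, 60 high, standing. Origin: centre of its underside
- punch2: bystander, to be left alone (sizes in mm): a dark steel punch 24 across, 52 high, standing. Origin: centre of its underside
- dish: bystander, to be left alone (sizes in mm): a white bowl 80 across, 30 high. Origin: centre of its underside
Mind the look-alikes: they are no part of the job. Several things have the shape of the plate; the one meant has the colours described above.

How it is judged:
By the outcome, as a careful person would: the job done as asked, in the order asked, and still so for the second after the job is handed in, with the robot touching nothing.
It also fails if it takes over 35 s, if anything falls off the work surface, if the arm or the gripper's body presses on something with over 40 N, if the wrist force passes 120 N, or if a joint passes its speed limit or range.

ROBOT

A 6-joint arm with a two-finger parallel gripper is mounted at the origin on the work surface. World frame = base frame: x ahead of the robot, y to its left, z up, the work surface at z = 0. Lengths are in m, angles in rad, forces in N, time in s.
With the tool pointing down it reaches from about 0.375 to 0.9 m from the base axis. Payload 3.1 kg.
Tool frame: the origin (TCP) lies midway between the tips of the shut fingers; the grasp point (between the pads) lies robot.grip_point_offset behind it (robot.grip_point_offset is the distance from the TCP to the grasp point, in m); z points along the fingers, y is the direction in which the jaws open and shut (so a half turn about z gives the same grasp; the last joint's range is limited). The gripper opens to 87 mm and grips with 3 to 60 N. Pads are 19 mm wide; open, the fingers measure 117 mm over their backs; the gripper's body (75 mm by 190 mm) begins 51 mm behind the grasp point.
Start: joints at [-1.506, 0.527, 1.433, -0, 1.181, -0.178], TCP at [0.15, -0.607, 0.223] pointing down, gripper open.
Joint ranges: [-3.08, 3.08], [-0.75, 2.2], [0.22, 2.44], [-1.43, 4.57], [0, 2.65], [-2.85, 2.85]. Speed limits (rad/s): [2.79, 2.79, 3.14, 3.14, 3.14, 3.14].

INTERFACE

Orientations are given as a unit quaternion [x, y, z, w].
In Python, from rig import robot, cams, hand_in gives the robot as it stands. The module is installed in compiled form; this text tells all that it offers.
- The arm moves only by the tool send_rows, never from a script. Its argument "steps" is one flat list of numbers, 5 for each row, row after row: the finger opening in m, from 0 to 0.087, then the shift along the tool's x, y, z in m, then the turn about the tool's z in rad. A call has 1 to 8 rows; each row is the pose to reach, as a shift and turn from the pose measured when the call began, along the tool's axes at that moment; what a row does not reach only later rows make up. A row lasts 1/8 s, in which the tool goes at most 62.5 mm and 10.7 degrees, less where a joint would pass 70% of its speed; a pose out of reach is approached as far as the arm can. A call with a gripper value outside its range is refused whole. The fingers move at their own pace and stop on an object; "force" is the grip in N (left out, the last holds). Time passes only in rows, so rows that repeat a pose let the fingers close. It gives the time, the measured TCP pose, the force and the opening at its end, in the units of the state.
- robot.get_obs(): the state, without advancing time (a new reading comes with each control period).
- cams.camera(name): name is "scene" or "top"; returns a dict with "color" (480x640x3 uint8, red, green, blue), "range_z" (480x640 float32, m along the optical axis (not along the pixel's ray), 0 where there is no reading), "intrinsics" (3x3 intrinsics, pixels), "extrinsics" (4x4, takes a point from camera to world coordinates). Camera axes: x right, y down, z forward; pixel columns grow to the right and rows downward; lengths in m; the calibration is good to about 2 mm. A picture is of the moment at which its call begins.
- hand_in(): hands the job in, once; it reports no verdict.
The state is a dict: "time": time; "q": joint angles; "joint_velocities": joint speeds; "joint_torque": joint torques, N m; "position": TCP position; "tool_rot": TCP orientation; "ft_force": force on the tool from outside, world axes, zero at the start; "moment": the same for the moment, N m; "grip_width": finger opening in m.
Only numpy, scipy, OpenCV 4.12 (cv2) and the standard library are available. Lean on these libraries where they do the work, as an engineer would, in place of code of your own. Each camera call takes 0.05 s, during which the arm holds its last target.

## Working session

There is one attempt and no reset: what is moved stays moved. The work goes in short steps, Python scripts to look and compute and a tool call to move; the robot and the scene stay as the last step left them, time stands still between calls to the robot, and variables do not carry over. Pictures are saved under pics/ and viewed, and the job is handed in when it is done.

Besides the shell and the picture viewer there is one more tool, called after "Call:" as name(argument=value, ...), one argument or row to a line, values as JSON. send_rows: Moves the arm, as the interface text tells. Its arguments: {"type":"object","properties":{"steps":{"type":"array","items":{"type":"number"}},"force":{"type":"number"}},"required":["steps"]}

```bash
mkdir -p pics
python3 - <<'E'
from rig import robot,cams
import cv2,numpy as np
o=robot.get_obs();print({k:np.round(v,3).tolist() for k,v in o.items()}, robot.grip_point_offset)
for n in("scene","top"):
    c=cams.camera(n);cv2.imwrite(f"pics/{n}0.png",c["color"][:,:,::-1]);np.savez(f"{n}0.npz",**c)
    print(n,c["intrinsics"].round(1).tolist(),c["extrinsics"].round(3).tolist())
E
```

```text
{'time': 0.0, 'q': [-1.507, 0.528, 1.434, 0.0, 1.181, -0.178], 'joint_velocities': [0.0, -0.0, 0.0, -0.0, -0.0, -0.001], 'joint_torque': [0.0, -44.005, -17.659, 0.063, 0.058, -0.0], 'position': [0.15, -0.606, 0.222], 'tool_rot': [0.993, 0.121, 0.0, -0.001], 'ft_force': [0.39, 0.666, 0.007], 'moment': [-0.018, -0.052, 0.003], 'grip_width': 0.087} 0.0187
scene [[467.7, 0.0, 324.3], [0.0, 467.7, 235.1], [0.0, 0.0, 1.0]] [[-0.197, 0.756, -0.624, 1.16], [0.98, 0.16, -0.115, 0.083], [0.013, -0.634, -0.773, 0.84], [0.0, 0.0, 0.0, 1.0]]
top [[618.7, 0.0, 320.2], [0.0, 618.7, 245.3], [0.0, 0.0, 1.0]] [[-0.013, -0.988, 0.153, 0.298], [-1.0, 0.013, -0.007, -0.03], [0.005, -0.154, -0.988, 1.629], [0.0, 0.0, 0.0, 1.0]]
```

View pics/scene0.png

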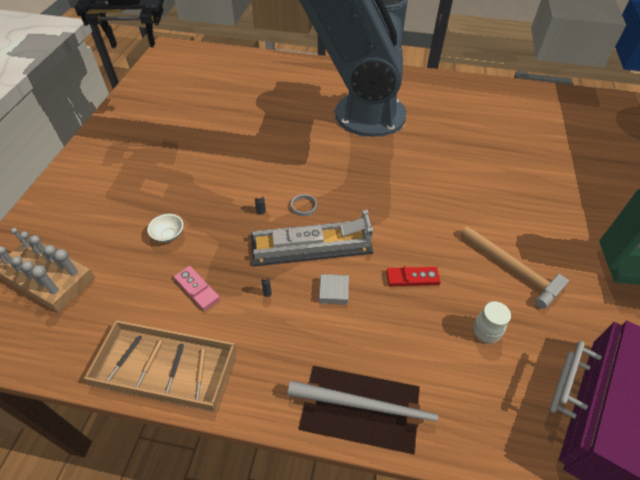

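View pics/top0.png

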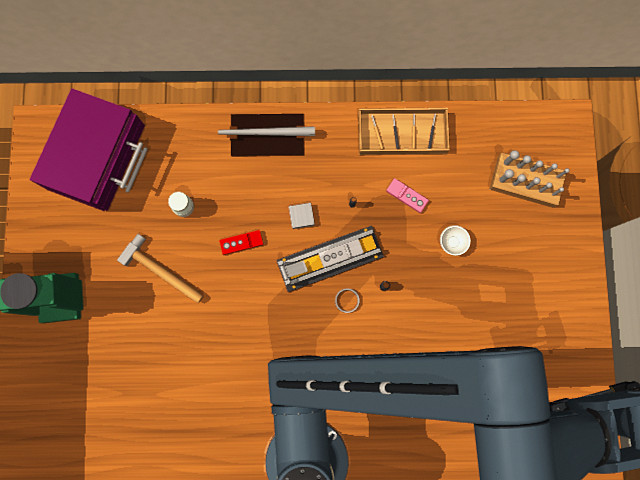

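Three plate-shaped things are visible: silver in the holder (scene 300,236 / top 338,254), red (scene 413,276) and pink (scene 196,287). The silver one fits, since it is aluminium and sits in the channel. I'll confirm that in an enlarged crop.

Run:
```python
import cv2
a=cv2.imread("pics/scene0.png")[200:275,240:385];b=cv2.imread("pics/top0.png")[220:300,265:395]
a=cv2.resize(a,(780,403),interpolation=cv2.INTER_CUBIC);b=cv2.resize(b,None,fx=6,fy=6,interpolation=cv2.INTER_CUBIC)
cv2.imwrite("pics/cropA.png",a);cv2.imwrite("pics/cropB.png",b)
```

```text
(no output)
```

View pics/cropA.png

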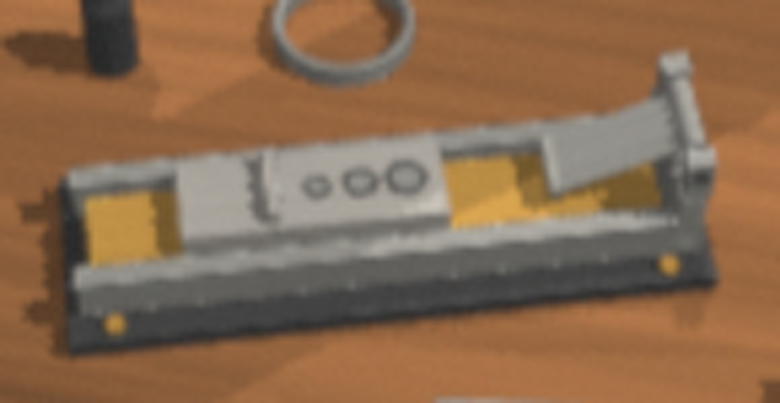

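View pics/cropB.png

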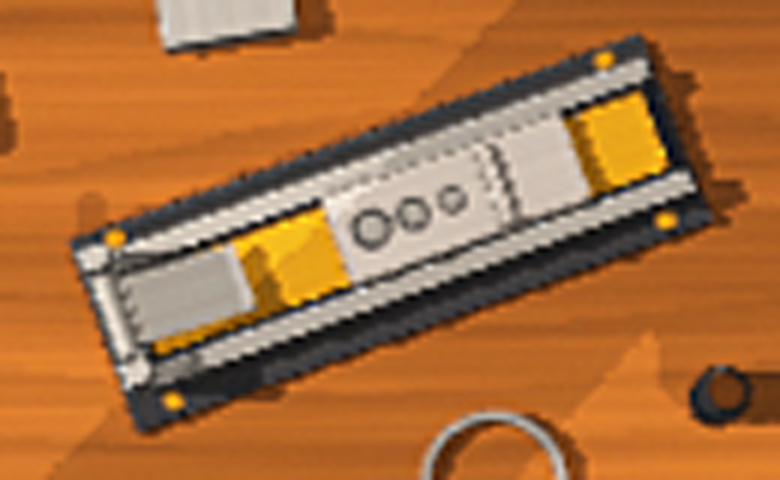

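The crops confirm it: a silver plate with three dies and a rib lies in the channel, with the nose towards the leaf (left in the top view). Next I'll measure the holder frame and the plate.

```bash
cat > h.py <<'E'
import numpy as np,cv2
def load(n): return np.load(n+".npz")
def ray(c,uv,z):
    K=c["intrinsics"];E=c["extrinsics"];uv=np.atleast_2d(uv).astype(float)
    d=np.c_[(uv-[K[0,2],K[1,2]])/[K[0,0],K[1,1]],np.ones(len(uv))]@E[:3,:3].T
    t=(z-E[2,3])/d[:,2]; return (E[:3,3]+d*t[:,None])
def cloud(c):
    K=c["intrinsics"];E=c["extrinsics"];v,u=np.mgrid[:480,:640];z=c["range_z"]
    P=np.stack([(u-K[0,2])/K[0,0]*z,(v-K[1,2])/K[1,1]*z,z],-1)
    return P@E[:3,:3].T+E[:3,3]
E
python3 - <<'E'
from h import *
t=load("top0");s=load("scene0")
cr=lambda a:np.array(a)/6+[265,220]-0.42
corn=ray(t,cr([(640,37),(712,218),(145,432),(75,242)]),0.008)
print("corners",corn.round(4).tolist(),"sides",np.linalg.norm(corn-np.roll(corn,-1,0),axis=1).round(4))
P=cloud(t)
hsv=cv2.cvtColor(t["color"],cv2.COLOR_RGB2HSV)
m=((hsv[...,0]>16)&(hsv[...,0]<30)&(hsv[...,1]>170)&(hsv[...,2]>120)).astype(np.uint8)
m[:220]=0;m[300:]=0;m[:,:265]=0;m[:,395:]=0
n,l,st,ce=cv2.connectedComponentsWithStats(m)
for i in range(1,n):
    if st[i,4]>1: print(st[i].tolist(),ce[i].round(1),np.median(P[l==i],0).round(4))
for nm,uv in dict(plate=(365,250),wall=(338,264),tail=(355,247),bedr=(367,240),base=(372,260)).items(): print(nm,P[uv[1],uv[0]].round(4))
sc=ray(t,cr([(604,60),(667,219),(173,401),(115,237)]),0.01);print("screws",sc.round(4).tolist(),sc.mean(0))
d=(sc[3]+sc[2]-sc[0]-sc[1]);print("yaw",np.degrees(np.arctan2(d[1],d[0])))
d=(corn[3]+corn[2]-corn[0]-corn[1]);print("yaw",np.degrees(np.arctan2(d[1],d[0])),corn.mean(0))
for nm,z,p in [("front",.04,[(325,202),(352,284)]),("tail",.04,[(562,112),(590,202)]),("lip",.0325,[(232,246),(252,310)]),("frontbed",.026,[(325,205),(352,284)])]:
    print(nm,ray(t,cr(p),z).round(4).tolist())
E
```

```text
corners [[0.6009, -0.1786, 0.008], [0.5194, -0.2083, 0.008], [0.4282, 0.0422, 0.008], [0.5123, 0.0725, 0.008]] sides [0.0868 0.2665 0.0894 0.2663]
[364, 229, 3, 2, 6] [365.  229.5] [ 0.5909 -0.1615  0.0086]
[359, 235, 17, 17, 183] [367.6 243.3] [ 0.5514 -0.1664  0.0268]
[291, 255, 32, 24, 242] [311.3 264.6] [ 0.4978 -0.0197  0.0262]
[374, 255, 4, 3, 9] [375.7 256.1] [ 0.5187 -0.1881  0.0151]
[283, 258, 3, 3, 7] [283.7 259. ] [0.5133 0.0541 0.0134]
[292, 285, 4, 3, 7] [293.4 286.3] [0.4424 0.0308 0.0119]
plate [ 0.5334 -0.159   0.0246]
wall [ 0.4967 -0.0874  0.0293]
tail [ 0.5388 -0.1318  0.0433]
bedr [ 0.559  -0.1645  0.0299]
base [ 0.509  -0.1783  0.0067]
screws [[0.5904, -0.1622, 0.01], [0.5189, -0.1882, 0.01], [0.4415, 0.0298, 0.01], [0.514, 0.0548, 0.01]] [ 0.51618866 -0.06644562  0.01      ]
yaw 109.46985026872252
yaw 109.71492359781368 [ 0.51520197 -0.06803961  0.008     ]
front [[0.5241, -0.0376, 0.04], [0.4883, -0.0487, 0.04]]
tail [[0.5623, -0.141, 0.04], [0.5227, -0.1522, 0.04]]
lip [[0.5064, 0.003, 0.0325], [0.4784, -0.0054, 0.0325]]
frontbed [[0.5248, -0.0376, 0.026], [0.49, -0.0489, 0.026]]
```

Measured values:
- **Holder:** centre about (0.5157, -0.0672), yaw about 109.6°. Sides come out at 266 x 88 mm against 270 x 90, and the lip at holder x = 0.070, as given.
- **Plate:** origin at holder x ≈ -0.029 from both ends (length 110 mm), leaving about 92 mm of travel.
- **Tail pad:** about (0.538, -0.130).

I'm shutting the fingers and moving over it, with tool x turned along the channel.

Call:
send_rows(
  steps=[0, 0.04, -0.03, 0, -0.16, 0, 0.08, -0.06, 0, -0.32, 0, 0.12, -0.09, 0, -0.48, 0, 0.16, -0.12, 0, -0.64, 0, 0.2, -0.15, 0, -0.8, 0, 0.24, -0.18, 0, -0.96, 0, 0.28, -0.21, 0, -1.12, 0, 0.32, -0.24, 0, -1.28],
  force=20,
)

```text
time: 1.1
position: [0.4039, -0.2946, 0.222]
tool_rot: [0.722, 0.692, 0.001, -0.001]
ft_force: [-0.1, -0.8, 0.1]
grip_width: 0.0152
```

```bash
cat > g.py <<'E'
from rig import robot
import numpy as np
from scipy.spatial.transform import Rotation as R
C=np.array([.5157,-.0672]);yaw=np.radians(109.6);ax=np.array([np.cos(yaw),np.sin(yaw)]);ay=np.array([-ax[1],ax[0]])
def go(hx,hy,z):
    o=robot.get_obs();T=R.from_quat(o["tool_rot"]);p=np.array(o["position"])
    w=np.r_[C+ax*hx+ay*hy,z]
    tx=T.as_matrix()[:,0];cy=np.arctan2(tx[1],tx[0])
    dy=(yaw-cy+np.pi)%(2*np.pi)-np.pi
    r=p[:2]-C
    print("t",round(o["time"],2),"p",p.round(4),"holder xy",(r@ax).round(4),(r@ay).round(4),"F",np.round(o["ft_force"],1),"q",np.round(o["q"],2),"grip",round(o["grip_width"],4))
    print("need tool shift",T.inv().apply(w-p).round(4),"turn",round(-dy,4),"tz",T.as_matrix()[:,2].round(4))
E
python3 -c "
from g import *
go(-.067,0,.12)"
```

```text
t 1.1 p [ 0.4039 -0.2946  0.222 ] holder xy -0.1767 0.1816 F [-0.1 -0.8  0.1] q [-0.85  0.36  1.74  0.    1.04 -0.81] grip 0.0152
need tool shift [0.1696 0.1272 0.1024] turn -0.385 tz [-4.0e-04  2.4e-03 -1.0e+00]
```

Call:
send_rows(
  steps=[0, 0.045, 0.034, 0.0, -0.13, 0, 0.09, 0.068, 0.01, -0.26, 0, 0.13, 0.1, 0.04, -0.385, 0, 0.17, 0.127, 0.08, -0.385, 0, 0.17, 0.127, 0.102, -0.385, 0, 0.17, 0.127, 0.102, -0.385],
)

```text
time: 1.85
position: [0.5366, -0.1286, 0.1183]
tool_rot: [0.576, 0.818, 0.0, -0.003]
ft_force: [-1.1, 0.1, 0.0]
grip_width: 0.0009
```

Run:
```python
from g import *
from rig import cams
import cv2
go(-.067,0,.05)
c=cams.camera("scene");np.savez("scene1.npz",**c);cv2.imwrite("pics/s1.png",cv2.resize(c["color"][120:300,200:440,::-1],None,fx=3.3,fy=3.3,interpolation=cv2.INTER_CUBIC))
```

```text
t 1.85 p [ 0.5366 -0.1286  0.1183] holder xy -0.0648 0.0009 F [-1.1  0.1  0. ] q [-0.44  0.58  1.71  0.    0.86 -0.78] grip 0.0009
need tool shift [-0.0026  0.0011  0.0683] turn 0.0014 tz [-0.0053  0.0045 -1.    ]
```

View pics/s1.png

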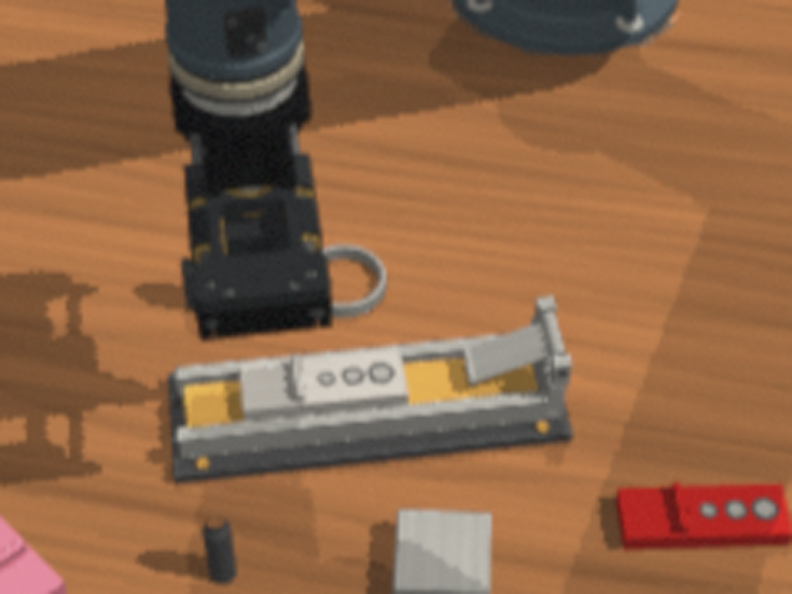

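The picture shows the body end-on at zoomed (265,250), with the fingers hidden behind its near end. The plate and holder are untouched. I'll check by projecting the TCP, and redo the plate ends from this view.

Run:
```python
from h import *;from g import C,ax,ay
c=load("scene1");K=c["intrinsics"];E=np.linalg.inv(c["extrinsics"])
def pr(p):
    q=E[:3,:3]@p+E[:3,3];q=K@q;return ((q[:2]/q[2]-[200,120])*3.3).round(0)
W=lambda x,y,z:np.r_[C+ax*x+ay*y,z]
print("tcp",pr(W(-.065,.001,.118)),"body near corners",[pr(W(-.065+s*.0375,-.095,.188)) for s in(-1,1)])
for n,p in dict(tailR=(-.084,-.02,.04),tailL=(-.084,.02,.04),nose=(.026,-.02,.04),noseL=(.026,.02,.04),ribback=(-.049,-.018,.049),lip=(.07,-.015,.0325),pad=(-.067,0,.04),baseNear=(-.135,-.045,0),baseFar=(.135,-.045,0)).items():print(n,pr(W(*p)))
```

```text
tcp [260. 304.] body near corners [array([199., 353.]), array([334., 340.])]
tailR [241. 410.]
tailL [237. 364.]
nose [407. 392.]
noseL [398. 347.]
ribback [294. 393.]
lip [470. 387.]
pad [265. 384.]
baseNear [172. 484.]
baseFar [569. 441.]
```

The projections agree with the image (tail, nose, lip and base corners), so I'm lowering to just above the pad.

Call:
send_rows(
  steps=[0, -0.001, 0.001, 0.03, 0, 0, -0.002, 0.001, 0.055, 0, 0, -0.002, 0.001, 0.068, 0, 0, -0.002, 0.001, 0.068, 0, 0, -0.002, 0.001, 0.068, 0],
)

```text
time: 2.52
position: [0.5396, -0.1315, 0.0527]
tool_rot: [0.576, 0.817, 0.001, -0.001]
ft_force: [-0.2, -1.0, 0.0]
grip_width: 0.0005
```

```bash
python3 -c "
from g import *
go(-.066,0,.0335)"
```

```text
t 2.52 p [ 0.5396 -0.1315  0.0527] holder xy -0.0686 -0.001 F [-0.2 -1.   0. ] q [-0.44  0.69  1.74  0.    0.72 -0.79] grip 0.0005
need tool shift [ 0.0026 -0.001   0.0192] turn -0.0001 tz [-6.0e-04  2.3e-03 -1.0e+00]
```

Call:
send_rows(
  steps=[0, 0.002, -0.001, 0.006, 0, 0, 0.002, -0.001, 0.01, 0, 0, 0.002, -0.001, 0.013, 0, 0, 0.002, -0.001, 0.015, 0, 0, 0.002, -0.001, 0.017, 0, 0, 0.002, -0.001, 0.017, 0],
)

```text
time: 3.28
position: [0.538, -0.1299, 0.0362]
tool_rot: [0.576, 0.817, 0.001, -0.001]
ft_force: [-1.7, 0.4, 6.6]
grip_width: 0.0004
```

```bash
python3 -c "
from g import *
go(-.066,0,.0335)"
```

```text
t 3.27 p [ 0.538  -0.1299  0.0362] holder xy -0.0665 0.0 F [-1.7  0.4  6.6] q [-0.44  0.71  1.75  0.    0.68 -0.78] grip 0.0004
need tool shift [0.0005 0.     0.0028] turn -0.0 tz [-6.0e-04  2.3e-03 -1.0e+00]
```

The contact force of 6.6 N at z = 36.2 mm matches the bed spring less the plate's weight. I'll press further until the bed bottoms.

Call:
send_rows(
  steps=[0, 0, 0, 0.0015, 0, 0, 0, 0, 0.003, 0, 0, 0, 0, 0.004, 0, 0, 0, 0, 0.004, 0],
)

```text
time: 3.78
position: [0.538, -0.1299, 0.0338]
tool_rot: [0.576, 0.817, 0.001, -0.001]
ft_force: [-3.2, 0.5, 12.6]
grip_width: 0.0006
```

```bash
python3 -c "
from g import *
go(-.066,0,.0335)"
```

```text
t 3.77 p [ 0.538  -0.1299  0.0338] holder xy -0.0665 -0.0 F [-3.2  0.5 12.6] q [-0.44  0.72  1.75  0.    0.67 -0.78] grip 0.0006
need tool shift [ 0.0005 -0.      0.0003] turn 0.0003 tz [-2.e-04  2.e-03 -1.e+00]
```

Call:
send_rows(
  steps=[0, 0, 0, 0.002, 0, 0, 0, 0, 0.003, 0, 0, 0, 0, 0.003, 0],
)

```text
time: 4.15
position: [0.5381, -0.1299, 0.0336]
tool_rot: [0.576, 0.817, 0.001, -0.0]
ft_force: [-4.7, 1.2, 22.1]
grip_width: 0.0003
```

```bash
python3 -c "
from g import *
go(-.066,0,.0335)"
```

```text
t 4.15 p [ 0.5381 -0.1299  0.0336] holder xy -0.0666 -0.0 F [-4.7  1.2 22.1] q [-0.44  0.72  1.75  0.    0.67 -0.78] grip 0.0003
need tool shift [ 0.0006 -0.      0.0001] turn 0.0008 tz [ 5.0e-04  1.4e-03 -1.0e+00]
```

The bed is bottomed at 33.6 mm with 22 N on it. Now I'll slide along tool x and hold the press.

Call:
send_rows(
  steps=[0, 0.004, 0, 0.003, 0, 0, 0.008, 0, 0.003, 0, 0, 0.012, 0, 0.003, 0, 0, 0.016, 0, 0.003, 0, 0, 0.02, 0, 0.003, 0],
)

```text
time: 4.78
position: [0.5345, -0.1146, 0.0337]
tool_rot: [0.575, 0.818, 0.0, 0.005]
ft_force: [-2.1, -7.0, 18.2]
grip_width: 0.0005
```

Run:
```python
from g import *
from rig import cams
import cv2
go(0,0,.0335)
c=cams.camera("scene");np.savez("scene2.npz",**c);cv2.imwrite("pics/s2.png",cv2.resize(c["color"][120:300,200:440,::-1],None,fx=3.3,fy=3.3,interpolation=cv2.INTER_CUBIC))
```

```text
t 4.78 p [ 0.5345 -0.1146  0.0337] holder xy -0.051 -0.0018 F [-2.1 -7.  18.2] q [-0.41  0.71  1.77 -0.    0.65 -0.76] grip 0.0005
need tool shift [ 0.051  -0.0017 -0.0002] turn 0.0024 tz [ 0.0081 -0.0051 -1.    ]
```

View pics/s2.png

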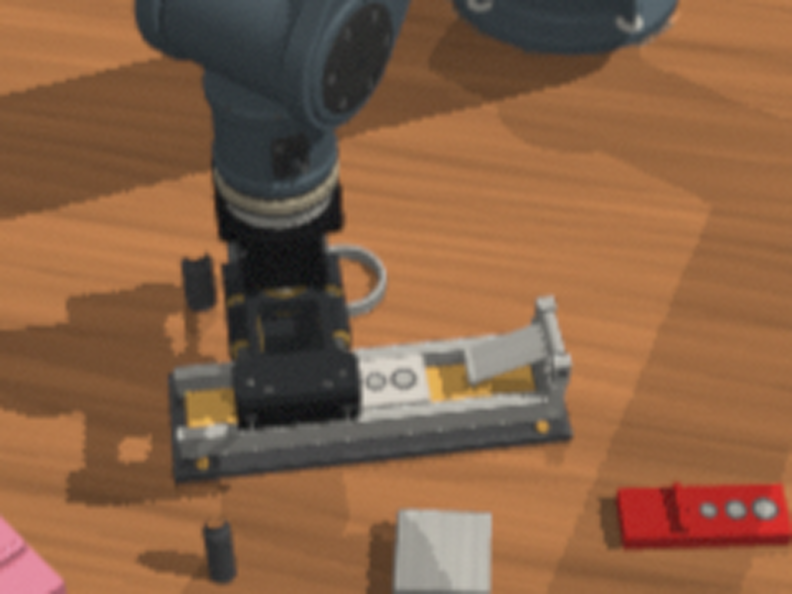

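The plate followed the tool: its nose moved from zoomed x 407 to 430, about 15 mm, against 15.5 mm of tool travel. I'll carry on with a little more press and a slight y correction.

Call:
send_rows(
  steps=[0, 0.006, 0, 0.0035, 0, 0, 0.01, -0.001, 0.0035, 0, 0, 0.014, -0.001, 0.0035, 0, 0, 0.018, -0.001, 0.0035, 0, 0, 0.022, -0.001, 0.0035, 0, 0, 0.026, -0.001, 0.0035, 0],
)

```text
time: 5.58
position: [0.5289, -0.0938, 0.0338]
tool_rot: [0.575, 0.818, 0.0, 0.011]
ft_force: [-2.1, -8.4, 22.8]
grip_width: 0.0001
```

Run:
```python
from g import *
from rig import cams
import cv2
go(0,0,.0335)
c=cams.camera("scene");np.savez("scene3.npz",**c);cv2.imwrite("pics/s3.png",cv2.resize(c["color"][120:300,200:440,::-1],None,fx=3.3,fy=3.3,interpolation=cv2.INTER_CUBIC))
```

```text
t 5.58 p [ 0.5289 -0.0938  0.0338] holder xy -0.0295 -0.0036 F [-2.1 -8.4 22.8] q [-0.38  0.7   1.81 -0.01  0.61 -0.72] grip 0.0001
need tool shift [ 0.0295 -0.0034 -0.0003] turn 0.004 tz [ 0.018  -0.0118 -0.9998]
```

View pics/s3.png

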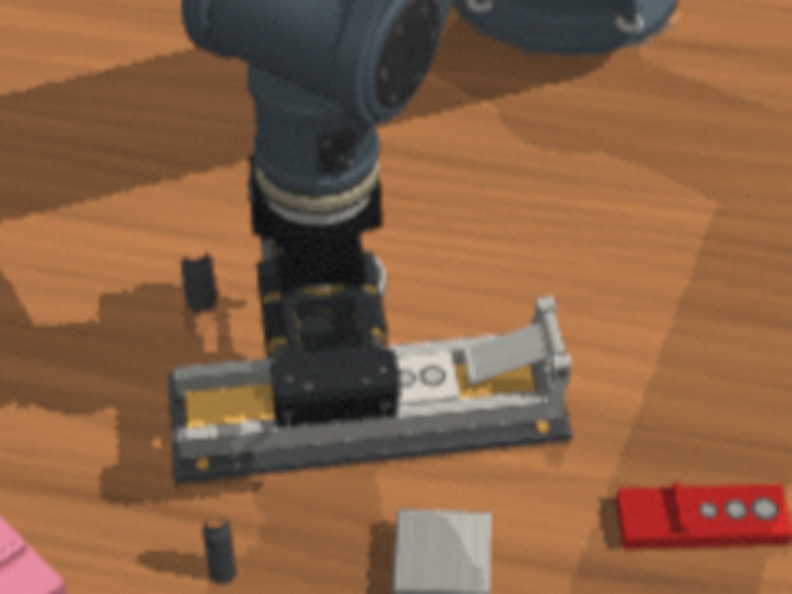

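The nose is now at zoomed (460,380), just short of the lip at (468,385), with the bed still down. There's a slight y drift of -3.6 mm. I'll continue under the lip.

Call:
send_rows(
  steps=[0, 0.006, -0.002, 0.004, 0, 0, 0.011, -0.003, 0.004, 0, 0, 0.016, -0.004, 0.004, 0, 0, 0.021, -0.005, 0.004, 0, 0, 0.026, -0.005, 0.004, 0, 0, 0.031, -0.005, 0.004, 0, 0, 0.036, -0.005, 0.004, 0],
)

```text
time: 6.5
position: [0.5203, -0.0659, 0.0338]
tool_rot: [0.574, 0.819, 0.002, 0.021]
ft_force: [0.7, -9.2, 26.1]
grip_width: 0.0004
```

Run:
```python
from g import *
from rig import cams
import cv2
go(0.0255,0,.0335)
c=cams.camera("scene");np.savez("scene4.npz",**c);cv2.imwrite("pics/s4.png",cv2.resize(c["color"][120:300,200:440,::-1],None,fx=3.3,fy=3.3,interpolation=cv2.INTER_CUBIC))
```

```text
t 6.5 p [ 0.5203 -0.0659  0.0338] holder xy -0.0004 -0.0048 F [ 0.7 -9.2 26.1] q [-0.34  0.69  1.85 -0.01  0.55 -0.67] grip 0.0004
need tool shift [ 0.0259 -0.0046 -0.0007] turn 0.0049 tz [ 0.0369 -0.0204 -0.9991]
```

View pics/s4.png

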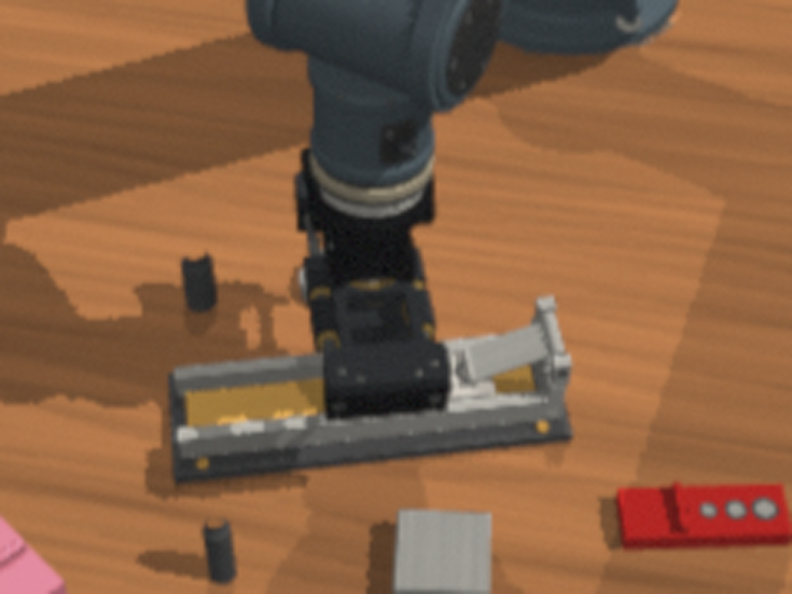

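The nose is past the lip, with the plate edge at about zoomed x 500, and the press is 26 N. About 26 mm remain, so I'll go most of the way.

Call:
send_rows(
  steps=[0, 0.006, -0.004, 0.004, 0, 0, 0.011, -0.006, 0.004, 0, 0, 0.016, -0.008, 0.004, 0, 0, 0.021, -0.008, 0.004, 0, 0, 0.026, -0.008, 0.004, 0],
)

```text
time: 7.18
position: [0.5137, -0.0483, 0.0338]
tool_rot: [0.573, 0.819, 0.005, 0.032]
ft_force: [3.5, -9.1, 29.0]
grip_width: 0.0004
```

Run:
```python
from g import *
from rig import cams
import cv2
go(0.0255,0,.0335)
c=cams.camera("scene");np.savez("scene5.npz",**c);cv2.imwrite("pics/s5.png",cv2.resize(c["color"][180:280,300:400,::-1],None,fx=6,fy=6,interpolation=cv2.INTER_CUBIC))
```

```text
t 7.17 p [ 0.5137 -0.0483  0.0338] holder xy 0.0184 -0.0045 F [ 3.5 -9.1 29. ] q [-0.3   0.68  1.89 -0.02  0.5  -0.64] grip 0.0004
need tool shift [ 0.0071 -0.0044 -0.0002] turn 0.0053 tz [ 0.0591 -0.0288 -0.9978]
```

View pics/s5.png

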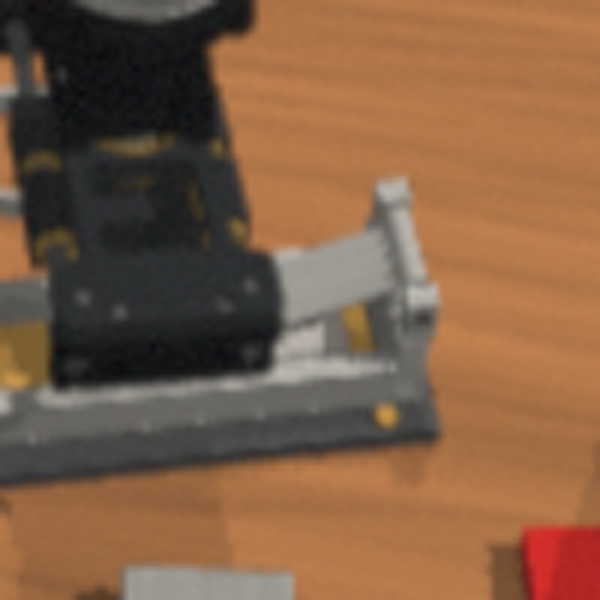

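The brass gap to the stop is still visible at zoomed (358,325), roughly 7–10 mm. I'll push on and watch for the force to rise at the stop.

Call:
send_rows(
  steps=[0, 0.005, -0.003, 0.003, 0, 0, 0.008, -0.004, 0.003, 0, 0, 0.011, -0.004, 0.003, 0, 0, 0.013, -0.004, 0.003, 0, 0, 0.013, -0.004, 0.003, 0],
)

```text
time: 7.85
position: [0.5114, -0.0405, 0.0339]
tool_rot: [0.573, 0.819, 0.007, 0.04]
ft_force: [-1.1, -9.3, 24.6]
grip_width: 0.0004
```

Run:
```python
from g import *
from rig import cams
import cv2
go(0.0255,0,.0335)
c=cams.camera("scene");np.savez("scene6.npz",**c);cv2.imwrite("pics/s6.png",cv2.resize(c["color"][180:280,300:400,::-1],None,fx=6,fy=6,interpolation=cv2.INTER_CUBIC))
```

```text
t 7.85 p [ 0.5114 -0.0405  0.0339] holder xy 0.0266 -0.0049 F [-1.1 -9.3 24.6] q [-0.29  0.68  1.91 -0.03  0.47 -0.62] grip 0.0004
need tool shift [-0.0011 -0.0049  0.0002] turn 0.0059 tz [ 0.0726 -0.0345 -0.9968]
```

View pics/s6.png

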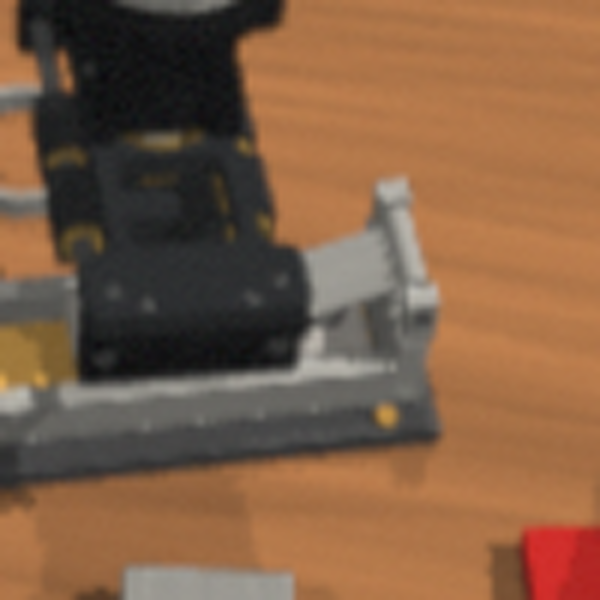

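The gap is nearly closed, but there's no force rise yet. I'll keep pushing with a firmer press.

Call:
send_rows(
  steps=[0, 0.004, -0.003, 0.004, 0, 0, 0.007, -0.003, 0.004, 0, 0, 0.009, -0.003, 0.004, 0, 0, 0.01, -0.003, 0.004, 0],
)

```text
time: 8.4
position: [0.5102, -0.0367, 0.0338]
tool_rot: [0.572, 0.819, 0.007, 0.047]
ft_force: [-5.7, -15.3, 34.0]
grip_width: 0.0003
```

Run:
```python
from g import *
from rig import cams
import cv2
go(0.0255,0,.0335)
c=cams.camera("scene");np.savez("scene7.npz",**c);cv2.imwrite("pics/s7.png",cv2.resize(c["color"][180:280,300:400,::-1],None,fx=6,fy=6,interpolation=cv2.INTER_CUBIC))
```

```text
t 8.4 p [ 0.5102 -0.0367  0.0338] holder xy 0.0306 -0.005 F [ -5.7 -15.3  34. ] q [-0.28  0.68  1.92 -0.04  0.45 -0.6 ] grip 0.0003
need tool shift [-0.005  -0.0051  0.0003] turn 0.0078 tz [ 0.0844 -0.0415 -0.9956]
```

View pics/s7.png

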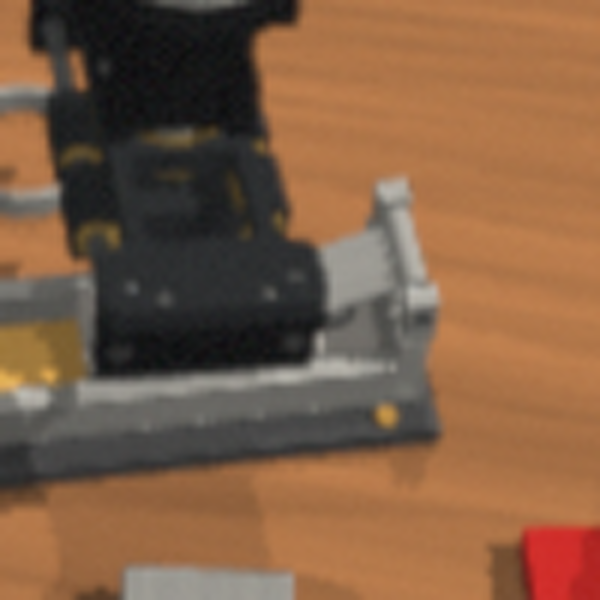

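The axial force rose to 12.5 N and the brass gap is gone. I'll measure the tail edge at zoomed x ≈ 80–95, left of the gripper.

Run:
```python
from h import *;from g import C,ax,ay
for n in(5,6,7):
    c=load(f"scene{n}");print(n)
    for r in (230,234,238):print(r,[tuple(int(q) for q in x) for x in c["color"][r,306:320]])
c=load("scene7");K=c["intrinsics"];E=np.linalg.inv(c["extrinsics"])
def pr(p):
    q=E[:3,:3]@p+E[:3,3];q=K@q;return (q[:2]/q[2]).round(1)
for y in(-.02,-.01,0,.01,.02):
    print(y,"home tail top",pr(np.r_[C+ax*.008+ay*y,.0335]),"bottom",pr(np.r_[C+ax*.008+ay*y,.0195]),"nose top",pr(np.r_[C+ax*.118+ay*y,.0335]))
```

```text
5
230 [(88, 87, 83), (88, 87, 84), (66, 66, 65), (47, 48, 50), (44, 45, 47), (44, 46, 47), (54, 56, 55), (68, 70, 70), (73, 74, 73), (52, 51, 51), (47, 48, 49), (45, 46, 47), (46, 49, 50), (52, 54, 52)]
234 [(124, 97, 54), (107, 87, 55), (59, 54, 48), (32, 33, 31), (32, 32, 34), (37, 39, 39), (43, 44, 45), (38, 41, 43), (42, 42, 42), (43, 44, 44), (40, 43, 42), (37, 38, 39), (38, 40, 40), (35, 37, 37)]
238 [(125, 96, 50), (113, 88, 44), (68, 55, 32), (24, 18, 16), (15, 14, 18), (22, 22, 24), (22, 24, 23), (23, 24, 24), (21, 22, 22), (23, 26, 27), (25, 22, 26), (21, 23, 24), (23, 18, 18), (21, 20, 21)]
6
230 [(86, 86, 82), (86, 85, 82), (86, 85, 82), (85, 85, 82), (89, 89, 84), (99, 97, 93), (101, 99, 94), (66, 66, 65), (41, 42, 42), (44, 46, 46), (48, 48, 50), (46, 49, 49), (48, 51, 52), (49, 50, 53)]
234 [(127, 99, 53), (121, 94, 51), (121, 94, 51), (120, 92, 51), (119, 94, 58), (105, 92, 73), (97, 93, 89), (51, 51, 48), (29, 29, 29), (30, 32, 33), (33, 34, 34), (34, 36, 36), (35, 36, 36), (36, 36, 38)]
238 [(142, 109, 55), (126, 97, 50), (125, 95, 49), (127, 97, 52), (124, 96, 50),
[... 445 characters left out ...]
), (108, 97, 83), (104, 101, 96), (80, 79, 76), (34, 34, 33), (23, 24, 25), (28, 30, 30), (32, 35, 36)]
238 [(159, 121, 60), (155, 119, 60), (139, 105, 54), (127, 97, 50), (123, 94, 46), (124, 97, 51), (123, 94, 48), (122, 99, 69), (106, 99, 92), (64, 62, 59), (24, 22, 26), (27, 29, 30), (38, 37, 37), (43, 42, 41)]
-0.02 home tail top [315.1 241.6] bottom [315.2 245.5] nose top [364.1 236.5]
-0.01 home tail top [314.5 238.1] bottom [314.6 242.1] nose top [363.2 233. ]
0 home tail top [314.  234.7] bottom [314.  238.6] nose top [362.3 229.7]
0.01 home tail top [313.4 231.3] bottom [313.4 235.2] nose top [361.5 226.3]
0.02 home tail top [312.8 227.9] bottom [312.9 231.9] nose top [360.6 223. ]
```

```bash
python3 -c "
import cv2,numpy as np
c=np.load('scene7.npz')['color'][:,:,::-1]
cv2.imwrite('pics/s7a.png',cv2.resize(c[215:255,300:375],None,fx=10,fy=10,interpolation=cv2.INTER_NEAREST))"
```

```text
(no output)
```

View pics/s7a.png

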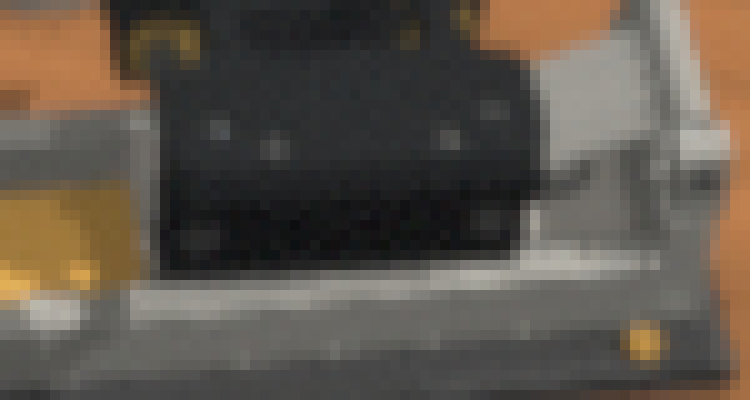

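The tail edge is at column ~313 and should be at ~314 at home, so the plate may be 1–2 mm short. It also moved 4 mm with the tool in the last call. I'll push further until it stops.

Call:
send_rows(
  steps=[0, 0.004, -0.003, 0.003, 0, 0, 0.006, -0.003, 0.003, 0, 0, 0.008, -0.003, 0.003, 0, 0, 0.01, -0.003, 0.003, 0],
)

```text
time: 8.95
position: [0.5096, -0.0342, 0.0341]
tool_rot: [0.57, 0.82, 0.007, 0.054]
ft_force: [-5.6, -29.5, 25.8]
grip_width: 0.0002
```

Run:
```python
from g import *
from rig import cams
import cv2
go(0.0255,0,.0335)
c=cams.camera("scene");np.savez("scene8.npz",**c)
for r in (230,234,238):print(r,[tuple(int(q) for q in x) for x in c["color"][r,310:318]])
```

```text
t 8.95 p [ 0.5096 -0.0342  0.0341] holder xy 0.0332 -0.0053 F [ -5.6 -29.5  25.8] q [-0.27  0.67  1.94 -0.05  0.42 -0.58] grip 0.0002
need tool shift [-0.0075 -0.0055  0.0008] turn 0.0116 tz [ 0.0969 -0.0502 -0.994 ]
230 [(85, 86, 82), (85, 83, 80), (84, 83, 80), (91, 89, 84), (104, 101, 96), (110, 107, 103), (110, 108, 102), (98, 96, 90)]
234 [(121, 95, 51), (121, 93, 48), (120, 92, 50), (117, 94, 58), (105, 94, 80), (109, 106, 100), (107, 103, 100), (82, 80, 77)]
238 [(128, 97, 50), (123, 94, 47), (125, 96, 49), (123, 94, 50), (120, 97, 68), (116, 111, 102), (125, 121, 116), (64, 61, 60)]
```

The plate has stopped. The axial force is 29 N and the tail edge is at column ~314, as predicted for home. The fingers are up against the rib. I'll unload the axial push and then lift straight up.

Call:
send_rows(
  steps=[0, 0.0005, 0, 0.0015, 0, 0, 0, 0, 0, 0, 0, -0.0005, 0, -0.004, 0, 0, -0.0015, 0.0005, -0.01, 0, 0, -0.003, 0.001, -0.02, 0, 0, -0.005, 0.003, -0.04, 0, 0, -0.008, 0.005, -0.07, 0, 0, -0.01, 0.007, -0.1, 0],
)

```text
time: 10.0
position: [0.5094, -0.0358, 0.1358]
tool_rot: [0.57, 0.82, 0.007, 0.054]
ft_force: [0.3, -0.9, 0.2]
grip_width: 0.0007
```

Run:
```python
from g import *
from rig import cams
import cv2
go(0.0255,0,.0335)
c=cams.camera("scene");np.savez("scene9.npz",**c);cv2.imwrite("pics/s9.png",cv2.resize(c["color"][120:300,200:440,::-1],None,fx=3.3,fy=3.3,interpolation=cv2.INTER_CUBIC))
```

```text
t 10.0 p [ 0.5094 -0.0358  0.1358] holder xy 0.0317 -0.0046 F [ 0.3 -0.9  0.2] q [-0.28  0.48  1.88 -0.03  0.68 -0.61] grip 0.0007
need tool shift [ 0.0021 -0.0121  0.1018] turn 0.0116 tz [ 0.0961 -0.0498 -0.9941]
```

View pics/s9.png

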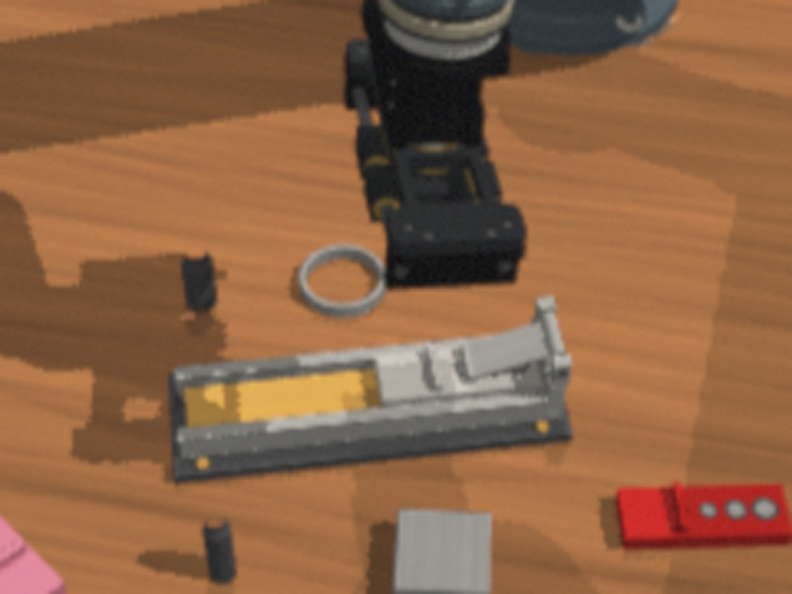

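The fingers are clear, with the plate under the leaf and its tail edge at zoomed x ≈ 377. I'll check the final nose gap closely.

Run:
```python
from h import *;from g import C,ax,ay
c=load("scene9")
for r in (230,232,234,236,238):print(r,[tuple(int(q) for q in x) for x in c["color"][r,310:319]])
cv2.imwrite('pics/s9a.png',cv2.resize(c["color"][205:255,305:375,::-1],None,fx=11,fy=11,interpolation=cv2.INTER_CUBIC))
K=c["intrinsics"];E=np.linalg.inv(c["extrinsics"])
def pr(p):
    q=E[:3,:3]@p+E[:3,3];q=K@q;return (q[:2]/q[2]).round(1)
for y in(-.02,0,.02):
    print(y,[(z,pr(np.r_[C+ax*.008+ay*y,z]).tolist()) for z in(.0195,.026,.0335,.04)],"rib back",pr(np.r_[C+ax*.043+ay*y*.9,.049]))
```

```text
230 [(93, 92, 87), (89, 87, 82), (91, 88, 84), (116, 112, 107), (160, 156, 147), (194, 189, 180), (197, 192, 181), (197, 191, 181), (197, 190, 181)]
232 [(126, 102, 64), (135, 108, 69), (137, 109, 67), (143, 119, 84), (146, 137, 127), (176, 171, 162), (179, 174, 166), (179, 174, 166), (179, 175, 166)]
234 [(162, 124, 63), (157, 119, 60), (154, 117, 59), (137, 108, 64), (130, 119, 102), (172, 165, 157), (180, 175, 166), (181, 175, 167), (180, 174, 166)]
236 [(162, 123, 61), (157, 119, 60), (156, 119, 59), (149, 115, 61), (130, 112, 85), (148, 143, 134), (175, 170, 162), (177, 173, 164), (178, 171, 164)]
238 [(158, 121, 62), (128, 98, 50), (126, 97, 51), (125, 96, 51), (125, 104, 75), (142, 135, 124), (174, 169, 160), (178, 174, 166), (177, 172, 164)]
-0.02 [(0.0195, [315.2, 245.5]), (0.026, [315.1, 243.7]), (0.0335, [315.1, 241.6]), (0.04, [315.1, 239.8])] rib back [330.8 234.8]
0 [(0.0195, [314.0, 238.6]), (0.026, [314.0, 236.8]), (0.0335, [314.0, 234.7]), (0.04, [313.9, 232.8])] rib back [329.6 228.6]
0.02 [(0.0195, [312.9, 231.9]), (0.026, [312.8, 230.0]), (0.0335, [312.8, 227.9]), (0.04, [312.8, 226.0])] rib back [328.4 222.5]
```

View pics/s9a.png

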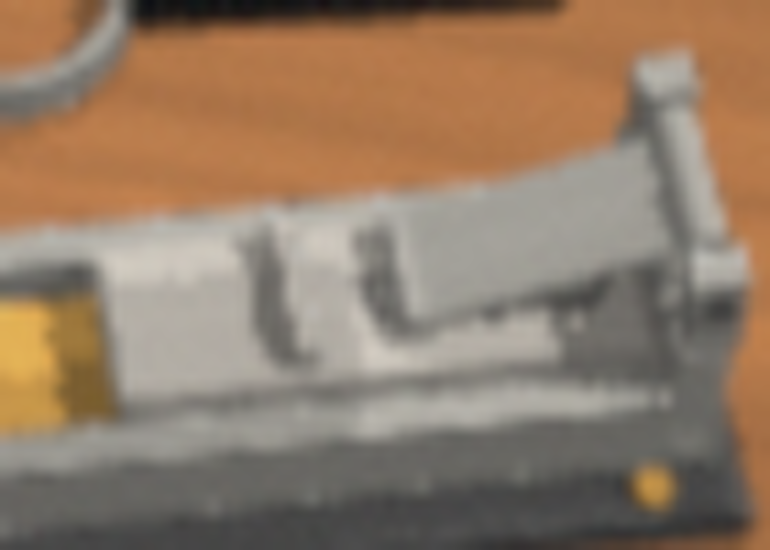

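The tail edge is at column 314.3 against 314.0 predicted for home, and the plate's shaded nose runs up to the stop line. I'll back the arm off so the top camera can confirm it.

Call:
send_rows(
  steps=[0, 0, 0, -0.05, 0, 0, -0.05, 0, -0.08, 0, 0, -0.1, 0, -0.08, 0, 0, -0.15, 0, -0.08, 0, 0, -0.2, 0, -0.08, 0, 0, -0.25, 0, -0.08, 0, 0, -0.3, 0, -0.08, 0, 0, -0.3, 0, -0.08, 0],
)

```text
time: 11.05
position: [0.6077, -0.3163, 0.244]
tool_rot: [0.571, 0.819, 0.008, 0.058]
ft_force: [-0.3, 0.7, -0.3]
grip_width: 0.0003
```

Run:
```python
from g import *
from rig import cams
import cv2
go(0.0255,0,.0335)
c=cams.camera("top");np.savez("top1.npz",**c);cv2.imwrite("pics/t1.png",cv2.resize(c["color"][220:300,265:395,::-1],None,fx=6,fy=6,interpolation=cv2.INTER_CUBIC));cv2.imwrite("pics/t1f.png",c["color"][:,:,::-1])
from h import ray
cr=lambda a:np.array(a)/6+[265,220]-0.42
K=c["intrinsics"];E=np.linalg.inv(c["extrinsics"])
for y in(-.02,0,.02):
  for x in(.008,.118):
    p=np.r_[C+ax*x+ay*y,.04];q=K@(E[:3,:3]@p+E[:3,3]);print(x,y,((q[:2]/q[2]-[265,220]+.42)*6).round(0))
```

```text
t 11.05 p [ 0.6077 -0.3163  0.244 ] holder xy -0.2656 -0.0031 F [-0.3  0.7 -0.3] q [-0.65  0.54  1.35  0.02  1.14 -1.01] grip 0.0003
need tool shift [ 0.3082 -0.0155  0.1839] turn 0.0081 tz [ 0.1044 -0.0538 -0.9931]
0.008 -0.02 [360. 184.]
0.118 -0.02 [121. 272.]
0.008 0 [376. 227.]
0.118 0 [137. 315.]
0.008 0.02 [393. 270.]
0.118 0.02 [153. 358.]
```

View pics/t1.png

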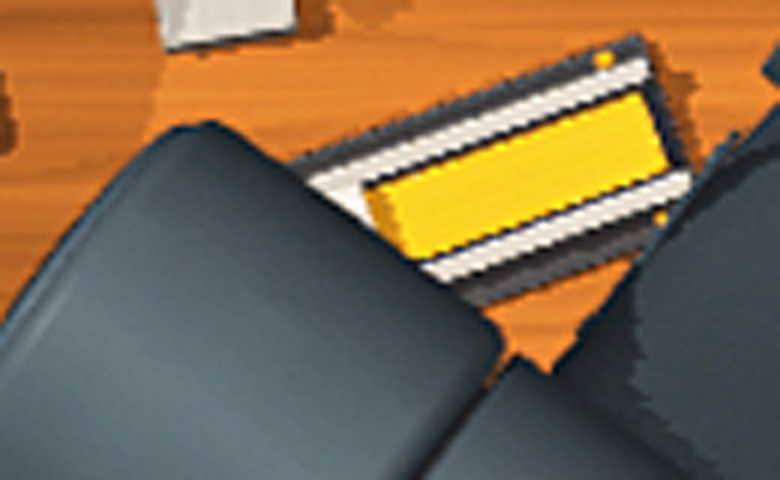

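View pics/t1f.png

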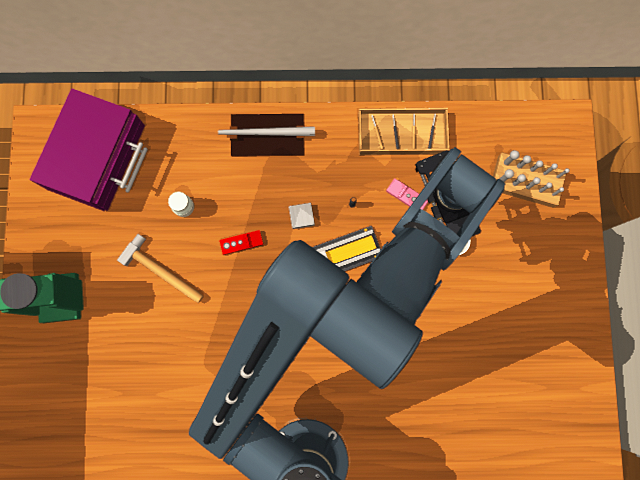

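The top view puts the tail corner at zoomed (363,186) against (360,184) predicted, about 1 mm apart and within calibration. I'll take one last unobstructed scene view of the nose and bystanders.

Run:
```python
from rig import cams
import cv2
c=cams.camera("scene");a=c["color"][:,:,::-1]
cv2.imwrite("pics/sA.png",cv2.resize(a[205:255,305:375],None,fx=11,fy=11,interpolation=cv2.INTER_LANCZOS4));cv2.imwrite("pics/sAf.png",a)
```

```text
(no output)
```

View pics/sA.png

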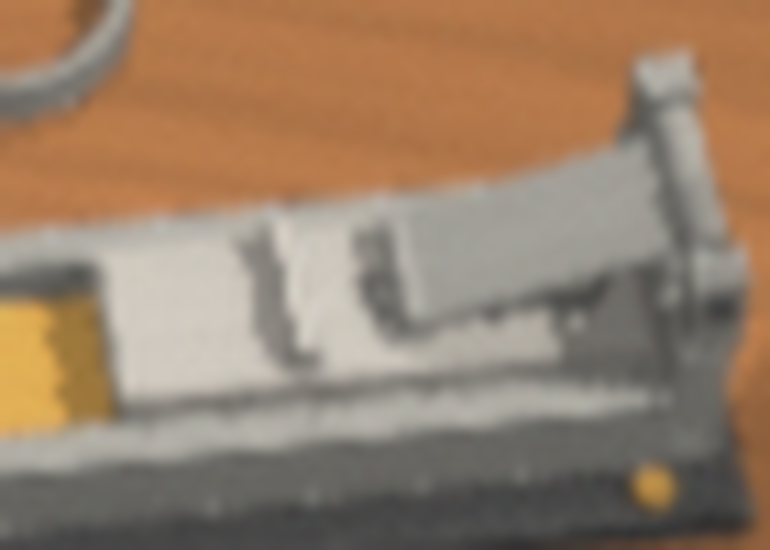

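View pics/sAf.png

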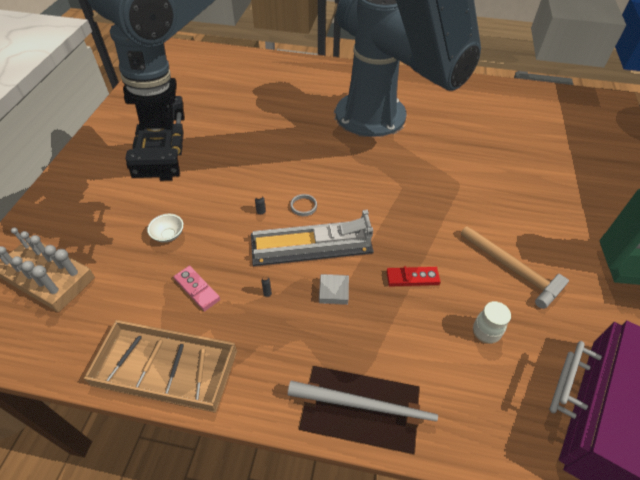

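The plate sits under the leaf with no gap at the stop and nothing touching it. The bystanders are where they were.

```bash
python3 -c "
from rig import hand_in
print(hand_in())"
```

```text
the job is handed in; nothing more can be done
None
```

The die plate is loaded: its nose is under the leaf spring and, as far as the cameras can tell, right up against the end stop. I handed the job in at about 11 s of robot time, and no verdict came back.

I pressed the tail with shut fingertips until the bed bottomed (tip at 33.6 mm, 22 N). I then slid the plate about 92 mm with the press held at 18–34 N until it stopped. At the stop the axial force rose from about 12 to 26 N. I unloaded the push and lifted clear.

**What the last checks showed:**
- **Position:** the tail edge is at scene column 314.3, against 314.0 predicted for home. The top view reads about 1 mm off prediction, which is within calibration.
- **Stop:** no brass bed shows between the nose and the end stop.
- **Bystanders:** all look to be in their original places, and the wrist force was about zero after release.

**What went less than ideally:**
- **Tool:** it tilted about 6° and drifted about 5 mm sideways during the slide.
- **Fingers:** near the end they slipped forward roughly 8 mm, so the last push was against the thumb rib.
- **Top view:** the arm hid the nose end, so only the scene camera confirms there is no gap there.

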